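# Find the crate with the maker's mark on a bric-a-brac stall

## Robot

A 6-joint arm with a two-finger parallel gripper is mounted at the origin on the work surface. World frame = base frame: x ahead of the robot, y to its left, z up, the work surface at z = 0. Lengths are in mm, angles in rad, forces in N, time in s.
With the tool pointing down it reaches from about 400 to 825 mm from the base axis. Payload 7 kg.
Tool frame: the origin (TCP) lies on the centre line of the jaws, within the pads' length; the fingertips stand 19 mm ahead of it and the grasp point (between the pads) is the TCP; z points along the fingers, y is the direction in which the jaws open and shut (so a half turn about z gives the same grasp; the last joint's range is limited). The gripper opens to 85 mm and grips with 20 to 120 N. Pads are 22 mm wide; open, the fingers measure 114 mm over their backs; the gripper's body (76 mm by 85 mm) begins 54 mm behind the grasp point. The pads swing forward as they close: fully open they stand 13 mm farther back than shut.
Start: joints at [-0.897, 0.359, 0.012, 0, -1.224, -0.288], TCP at [253.975, -625.373, 250.302] pointing down, gripper open.
Joint ranges: [-3.07, 3.07], [-1.43, 2.12], [-1.02, 1.25], [-3.03, 1.67], [-3.05, -0], [-3.03, 3.03]. Speed limits (rad/s): [2.39, 2.39, 3.01, 3.14, 3.14, 3.14].

## Interface

Orientations are given as a unit quaternion [w, x, y, z].
In Python, from station import robot gives the robot as it stands.
- The arm moves only by the tool send_rows, never from a script. Its argument "commands" is a list of rows, each a list of 3 entries, a list of its own where there are three numbers: the shift along the tool's x, y, z in mm, then the turn, a rotation vector about the tool's x, y, z in rad, then the closure, from -1 (fully open) to 1 (shut). In form: [[[x, y, z], [rx, ry, rz], fingers], ...]. A call has 1 to 12 rows; each row shifts and turns the pose as measured when the row begins, along the tool's axes as they then stand; what a row does not reach is not made up. A row lasts 1/8 s, in which the tool goes at most 62.5 mm and 10.7 degrees, less where a joint would pass 70% of its speed; a pose out of reach is approached as far as the arm can. A call with a gripper value outside its range is refused whole. The fingers move at their own pace and stop on an object; "force" is the grip in N (left out, the last holds). Time passes only in rows, so rows that do not move let the fingers close. It gives the time, the measured TCP pose, the force and the opening at its end, in the units of the state.
- robot.sense(): the state, without advancing time (a new reading comes with each control period).
- robot.capture(name): name is "scene" or "top" or "wrist"; returns the picture (480x640x3 uint8, red, green, blue); there is no depth.
- robot.get_calibration(name): a dict with "fovy" (degrees; the focal length in pixels is half the picture's height over the tangent of half this angle, whatever the lens; pixels are square), "cx", "cy" (the principal point, pixels), "extrinsics" (4x4, takes a point from camera to world coordinates). Camera axes: x right, y down, z forward; pixel columns grow to the right and rows downward; lengths in mm; the calibration is good to about 2 mm. A picture is of the moment at which its call begins: read the wrist's pose just before it. get_calibration takes no time and is no camera call; for the wrist camera it gives the pose at the moment of the call.
- robot.job_done(): hands the job in, once; it reports no verdict.
The state is a dict: "time_s": time; "qpos": joint angles; "qvel": joint speeds; "tau": joint torques, N m; "eef_pos": TCP position; "orientation": TCP orientation; "wrist_force": force on the tool from outside, world axes, zero at the start; "torque": the same for the moment, N m; "gripper_width": finger opening in mm.
Only numpy, scipy, OpenCV 4.12 (cv2) and the standard library are available. Lean on these libraries where they do the work, as an engineer would, in place of code of your own. Each camera call takes 0.05 s, during which the arm holds its last target.

## Task

A customer wants the pine crate with the maker's mark burnt under its base: with the fingertips, tip both crates over towards you, so that each lies on its side with its base facing the far side of the table, and see which one is marked. Then push the marked crate towards you, lying as it is, until the whole edge of its open mouth that lies on the table rests on the tape of the sold line, and leave the other crate lying where it fell. Only push, picking nothing up: let each crate pivot on its lower near edge, and leave the candlestick, mug and bowl alone.

Things in the scene. Friction and masses are not known exactly. Their poses are not given: they have to be found in the camera images.
- crate_a: one crate: open-topped slatted pine crate, 76 mm deep (x), 126 wide (y), 115 high (z), walls 7 mm, flat closed base; 0.18 to 0.37 kg. Stands upright at the start. Origin: centre of the underside; z to the open top, x away from the robot (within 0.25 rad at the start). Pushed at 95 mm height on its far side towards the robot, it turns about its lower near edge and goes over by itself past about 0.6 rad
- crate_a_foot_l (a point): left (+y) end of crate_a's lower edge on the robot's side, at (-38, +63, 0) mm in its frame; about this edge the crate is tipped, and it stays on the table
- crate_a_rim_l (a point): left (+y) corner of crate_a's open rim on the robot's side, at (-38, +63, 115) mm in its frame; once the crate lies on its side this corner rests on the table towards the robot
- crate_a_foot_r (a point): right (-y) end of crate_a's lower edge on the robot's side, at (-38, -63, 0) mm in its frame; about this edge the crate is tipped, and it stays on the table
- crate_a_rim_r (a point): right (-y) corner of crate_a's open rim on the robot's side, at (-38, -63, 115) mm in its frame; once the crate lies on its side this corner rests on the table towards the robot
- crate_b: the other crate, of the same make, size, weight range and axes as crate_a. Either may stand on the left. Once a crate lies tipped towards the robot its base stands upright, facing away from the robot: the flat face to push on, 76 mm high
- crate_b_foot_l (a point): left (+y) end of crate_b's lower edge on the robot's side, at (-38, +63, 0) mm in its frame; about this edge the crate is tipped, and it stays on the table
- crate_b_rim_l (a point): left (+y) corner of crate_b's open rim on the robot's side, at (-38, +63, 115) mm in its frame; once the crate lies on its side this corner rests on the table towards the robot
- crate_b_foot_r (a point): right (-y) end of crate_b's lower edge on the robot's side, at (-38, -63, 0) mm in its frame; about this edge the crate is tipped, and it stays on the table
- crate_b_rim_r (a point): right (-y) corner of crate_b's open rim on the robot's side, at (-38, -63, 115) mm in its frame; once the crate lies on its side this corner rests on the table towards the robot
- stamp (a point): centre of the maker's mark, a ring 65 mm across with a cross inside it, burnt dark brown into the middle of the underside of one crate only (the other's underside is bare pine); unseen until that crate is tipped
- tape: the sold line: a strip of pale paper parcel tape, 48 mm wide and 740 mm long, stuck flat on the table (no thickness to speak of), running across in front of the robot. Origin: centre of the strip; y along the strip, x across it, away from the robot
- candlestick: bystander: brass candlestick, 155 mm tall, foot 84 mm across, left of the crates; origin under its centre
- mug: bystander: blue china mug, 78 mm across, 85 mm tall, right of the crates, handle 30 mm out to the left (+y) of it when unturned; origin under its centre
- bowl: bystander: copper bowl, 100 mm across, 45 mm tall, beyond the crates; origin under its centre
Mind the look-alikes: they are no part of the job. Leave any green look-alike of the crate_a alone.

How it is judged:
By the outcome, as a careful person would: the job done as asked, in the order asked, and still so for the second after the job is handed in, with the robot touching nothing.
It also fails if it takes over 64 s, if anything falls off the work surface, if the arm or the gripper's body presses on something with over 40 N, if the wrist force passes 120 N, or if a joint passes its speed limit or range.

## Working session

There is one attempt and no reset: what is moved stays moved. The work goes in short steps, Python scripts to look and compute and a tool call to move; the robot and the scene stay as the last step left them, time stands still between calls to the robot, and variables do not carry over. Pictures are saved under pics/ and viewed, and the job is handed in when it is done.

Besides the shell and the picture viewer there is one more tool, called after ">>>" in YAML: its name, and indented under it one key for each argument. send_rows: Moves the arm, as the interface text tells. Its arguments: {"type":"object","properties":{"commands":{"type":"array","items":{"type":"array"}},"force":{"type":"number"}},"required":["commands"]}

```bash
mkdir -p pics; ls; cat > h.py <<'E'
import numpy as np, cv2
from station import robot
def cal(n):
    c=robot.get_calibration(n); f=240/np.tan(np.radians(c["fovy"])/2); return f,c["cx"],c["cy"],np.array(c["extrinsics"])
def ray(n,u,v,z=0,C=None):
    f,cx,cy,E=C or cal(n); d=E[:3,:3]@np.array([(u-cx)/f,(v-cy)/f,1]); o=E[:3,3]
    return o+d*(z-o[2])/d[2]
def proj(n,p,C=None):
    f,cx,cy,E=C or cal(n); q=E[:3,:3].T@(np.array(p,float)-E[:3,3]); return np.array([cx+f*q[0]/q[2],cy+f*q[1]/q[2]])
def snap(n,name):
    im=robot.capture(n)[:,:,::-1].copy(); cv2.imwrite(f"pics/{name}.png",im); return im
E
python3 - <<'E'
from h import *
for n in ("scene","top","wrist"): snap(n,n+"0"); print(n,cal(n))
print(robot.sense())
E
```

```text
pics
scene (np.float64(525.6784034359005), 319.50911911125195, 233.02614220703686, array([[ 4.89879105e-01,  6.87911066e-01, -5.35534151e-01,
         1.26949432e+03],
       [ 8.71771917e-01, -3.82547295e-01,  3.06057660e-01,
        -4.07177304e+02],
       [ 5.67331072e-03, -6.16794887e-01, -7.87103476e-01,
         1.13698901e+03],
       [ 0.00000000e+00,  0.00000000e+00,  0.00000000e+00,
         1.00000000e+00]]))
top (np.float64(453.94049030777853), 314.57185720321013, 239.27279634043302, array([[-2.61696541e-03, -9.76890254e-01,  2.13725488e-01,
         3.55034750e+02],
       [-9.99994439e-01,  2.99835836e-03,  1.46036024e-03,
         8.41709196e+00],
       [-2.06743728e-03, -2.13720477e-01, -9.76892667e-01,
         1.06968012e+03],
       [ 0.00000000e+00,  0.00000000e+00,  0.00000000e+00,
         1.00000000e+00]]))
wrist (np.float64(341.16387712396244), 315.4448901676913, 235.189595159011, array([[-3.76640560e-01,  8.87897424e-01,  2.64159142e-01,
         1.85961069e+02],
       [ 9.26358832e-01,  3.60664759e-01,  1.08536842e-01,
        -6.53828037e+02],
       [ 1.09668909e-03,  2.85585531e-01, -9.58352598e-01,
         3.73140394e+02],
       [ 0.00000000e+00,  0.00000000e+00,  0.00000000e+00,
         1.00000000e+00]]))
{'time_s': 0.15, 'qpos': array([-8.96923488e-01,  3.59235546e-01,  1.12463471e-02, -2.26152747e-04,
       -1.22415175e+00, -2.88106069e-01]), 'qvel': array([-0.0002937 , -0.00187289,  0.00229817,  0.00171587, -0.00103086,
        0.00036994]), 'tau': array([ 6.02831497e-04, -5.83876812e+01,  2.93649101e+01,  6.94053367e+00,
       -4.29753185e-03,  5.32179783e-06]), 'eef_pos': array([ 253.80998062, -625.07037153,  249.56551342]), 'orientation': array([-2.16788231e-04, -1.91651783e-01,  9.81462751e-01,  6.45220302e-04]), 'wrist_force': array([ 0.20055946,  0.57675467, -0.50133728]), 'torque': array([0.02799513, 0.02634236, 0.05661471]), 'gripper_width': 85.45997877818861}
```

View pics/top0.png

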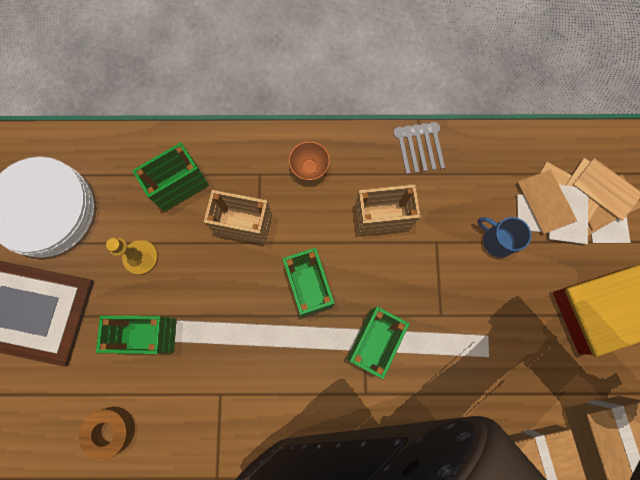

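View pics/scene0.png

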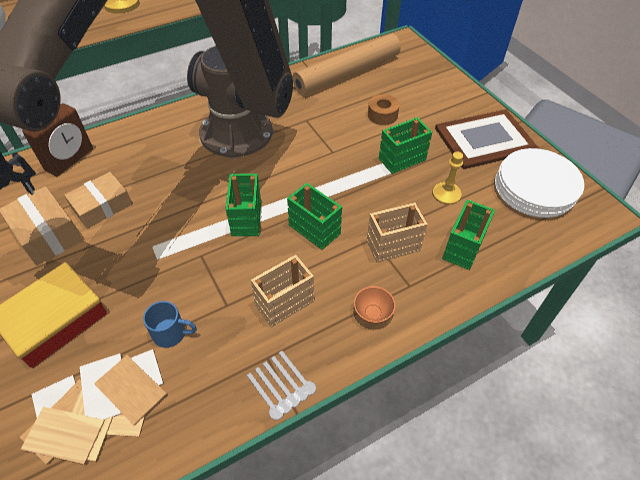

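The top view shows two pine crates, left at about (238,213) and right at (389,208), and four green look-alikes at (170,177), (135,335), (307,282) and (378,342). I'll enlarge the pine ones and measure them.

```bash
python3 - <<'E'
from h import *
im=cv2.imread("pics/top0.png")
c=cv2.resize(im[170:370,190:450],None,fx=3,fy=3,interpolation=cv2.INTER_CUBIC); cv2.imwrite("pics/c0.png",c)
E
```

```text
(no output)
```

View pics/c0.png

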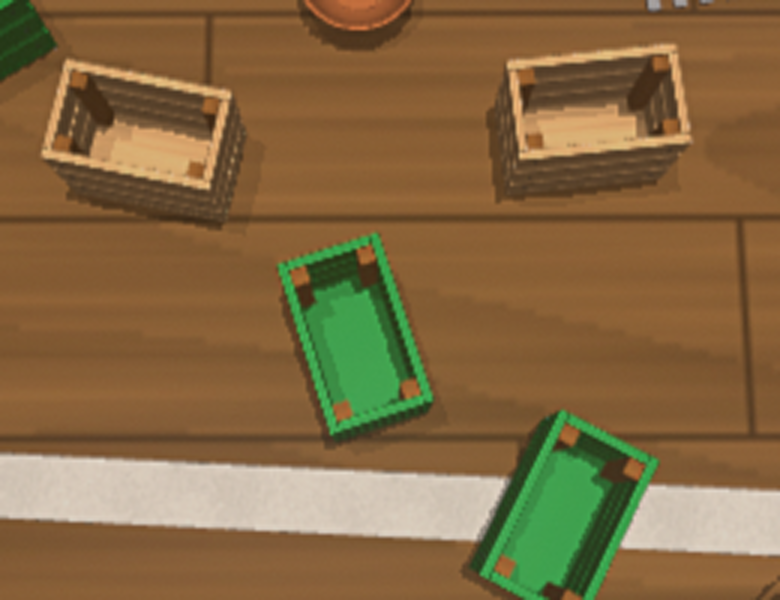

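```bash
cat > m.py <<'E'
from h import *
C=cal("top")
S=lambda u,v:((u+.5)/3-.5+190,(v+.5)/3-.5+170)
def rect(n,P):
    W=np.array([ray("top",*S(*p),115,C)[:2] for p in P]) # FL FR NR NL
    print(n,W.round(0).tolist(),"wid",np.linalg.norm(W[0]-W[1]).round(),np.linalg.norm(W[2]-W[3]).round(),"dep",np.linalg.norm(W[0]-W[3]).round(),np.linalg.norm(W[1]-W[2]).round())
    y=(W[0]+W[3]-W[1]-W[2]); print(" ctr",W.mean(0).round(1),"yaw",np.arctan2(-y[0],y[1]).round(3))
rect("L",[(66,60),(233,92),(212,187),(43,156)])
rect("R",[(507,60),(676,45),(691,141),(516,157)])
rect("Gm",[(281,265),(378,235),(433,398),(333,437)])
rect("Gt",[(563,411),(658,462),(585,625),(470,572)])
for p in [(176,322),(176,343),(350,330),(350,351),(405,334),(405,354),(488,337),(488,357)]: print("tape",p,ray("top",*p,0,C).round(0))
for nm,p,z in [("bowl",(309,161),45),("mug",(511,233),85),("candle top",(116,245),155),("candlefoot",(139,257),10)]: print(nm,ray("top",*p,z,C).round(0))
E
python3 m.py
python3 - <<'E'
from h import *
im=cv2.imread("pics/top0.png")
cv2.imwrite("pics/c1.png",cv2.resize(im[290:400,80:500],None,fx=1.9,fy=1.9))
E
```

```text
L [[677.0, 237.0], [652.0, 113.0], [580.0, 127.0], [604.0, 250.0]] wid 126.0 125.0 dep 74.0 73.0
 ctr [628.1 181.7] yaw -0.194
R [[676.0, -88.0], [687.0, -212.0], [614.0, -220.0], [602.0, -92.0]] wid 125.0 128.0 dep 74.0 74.0
 ctr [ 644.5 -153.1] yaw 0.09
Gm [[523.0, 77.0], [545.0, 8.0], [429.0, -30.0], [402.0, 39.0]] wid 72.0 74.0 dep 127.0 122.0
 ctr [474.8  23.2] yaw 0.335
Gt [[420.0, -121.0], [385.0, -185.0], [277.0, -131.0], [312.0, -54.0]] wid 73.0 84.0 dep 127.0 121.0
 ctr [ 348.3 -122.6] yaw -0.459
tape (176, 322) [393. 332.   0.]
tape (176, 343) [346. 329.   0.]
tape (350, 330) [374. -71.   0.]
tape (350, 351) [327. -70.   0.]
tape (405, 334) [ 365. -198.    0.]
tape (405, 354) [ 320. -196.    0.]
tape (488, 337) [ 358. -389.    0.]
tape (488, 357) [ 313. -385.    0.]
bowl [772.  23.  45.]
mug [ 583. -427.   85.]
candle top [544. 419. 155.]
candlefoot [545. 426.  10.]
```

View pics/c1.png

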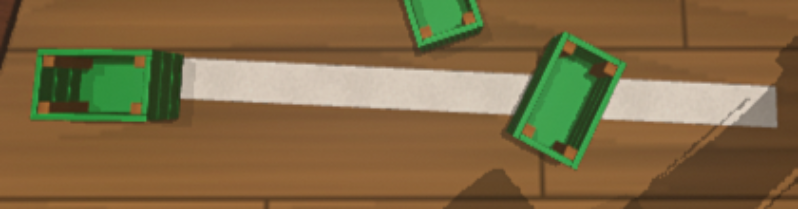

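View pics/wrist0.png

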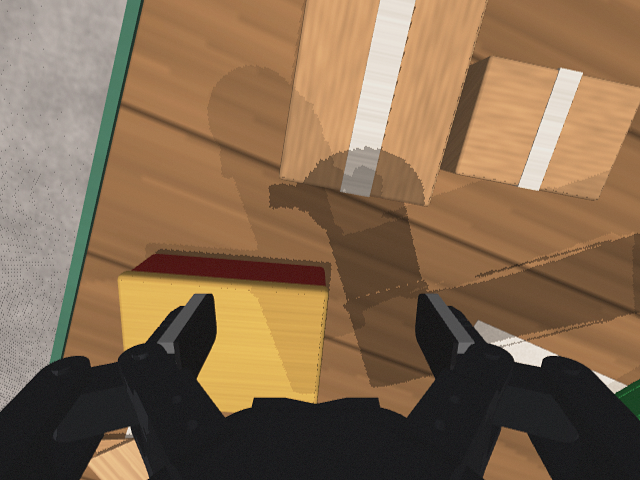

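```bash
cat > plan.py <<'E'
import sys
from h import *
from scipy.spatial.transform import Rotation as R
# usage: plan.py x y z tool_y_angle_deg nrows  -> rows (tool pointing down)
def R_of(s): w,x,y,z=s["orientation"]; return R.from_quat([x,y,z,w])
x,y,z,a,n=map(float,sys.argv[1:6]); n=int(n)
s=robot.sense(); p=np.array(s["eef_pos"]); r=R_of(s)
a=np.radians(a); ty=np.array([np.cos(a),np.sin(a),0]); tz=np.array([0,0,-1.]); 
T=R.from_matrix(np.stack([np.cross(ty,tz),ty,tz],1))
d=(r.inv()*T).as_rotvec()
print("t",round(s["time_s"],2),"at",p.round(1),"ydir",np.degrees(np.arctan2(*r.as_matrix()[[1,0],1])).round(1),"F",s["wrist_force"].round(1),"w",round(s["gripper_width"],1))
D=(np.array([x,y,z])-p)/n; out=[]
for i in range(n):
    out.append([r.inv().apply(D).round(1).tolist(),(d/n).round(3).tolist()]); r=r*R.from_rotvec(d/n)
for o in out: print(o)
print("step",np.linalg.norm(D).round(1),"turn/row deg",np.degrees(np.linalg.norm(d)/n).round(1))
E
python3 plan.py 713 -147 220 95.2 12
```

```text
t 0.15 at [ 253.8 -625.1  249.6] ydir 112.1 F [ 0.2  0.6 -0.5] w 85.5
[[-50.4, 22.5, 2.5], [0.0, -0.0, 0.025]]
[[-49.9, 23.7, 2.5], [0.0, -0.0, 0.025]]
[[-49.3, 25.0, 2.5], [0.0, -0.0, 0.025]]
[[-48.6, 26.2, 2.5], [0.0, -0.0, 0.025]]
[[-48.0, 27.4, 2.5], [0.0, -0.0, 0.025]]
[[-47.3, 28.5, 2.5], [0.0, -0.0, 0.025]]
[[-46.6, 29.7, 2.5], [0.0, -0.0, 0.025]]
[[-45.8, 30.8, 2.5], [0.0, -0.0, 0.025]]
[[-45.1, 31.9, 2.5], [0.0, -0.0, 0.025]]
[[-44.3, 33.0, 2.5], [0.0, -0.0, 0.025]]
[[-43.4, 34.1, 2.5], [0.0, -0.0, 0.025]]
[[-42.6, 35.2, 2.5], [0.0, -0.0, 0.025]]
step 55.3 turn/row deg 1.4
```

>>> send_rows:
  commands:
    - [[-50,22,2],[0,0,0.025],-1]
    - [[-50,24,2],[0,0,0.025],-1]
    - [[-49,25,2],[0,0,0.025],-1]
    - [[-49,26,2],[0,0,0.025],-1]
    - [[-48,27,2],[0,0,0.025],-1]
    - [[-47,28,2],[0,0,0.025],-1]
    - [[-47,30,2],[0,0,0.025],-1]
    - [[-46,31,2],[0,0,0.025],-1]
    - [[-45,32,2],[0,0,0.025],-1]
    - [[-44,33,2],[0,0,0.025],-1]

```text
time_s: 1.4
eef_pos: [647.3, -220.1, 226.2]
orientation: [-0.002, -0.06, 0.998, 0.002]
wrist_force: [0.5, -1.4, 0.7]
gripper_width: 85.1
```

```bash
python3 plan.py 713 -147 220 95.2 4; python3 -c "
from h import *
snap('wrist','w1');snap('top','t1')"
```

```text
t 1.4 at [ 647.3 -220.1  226.2] ydir 96.9 F [ 0.5 -1.4  0.7] w 85.1
[[-18.5, 16.2, 1.5], [0.001, -0.001, 0.007]]
[[-18.4, 16.3, 1.5], [0.001, -0.001, 0.007]]
[[-18.3, 16.4, 1.5], [0.001, -0.001, 0.007]]
[[-18.1, 16.6, 1.6], [0.001, -0.001, 0.007]]
step 24.6 turn/row deg 0.4
```

View pics/w1.png

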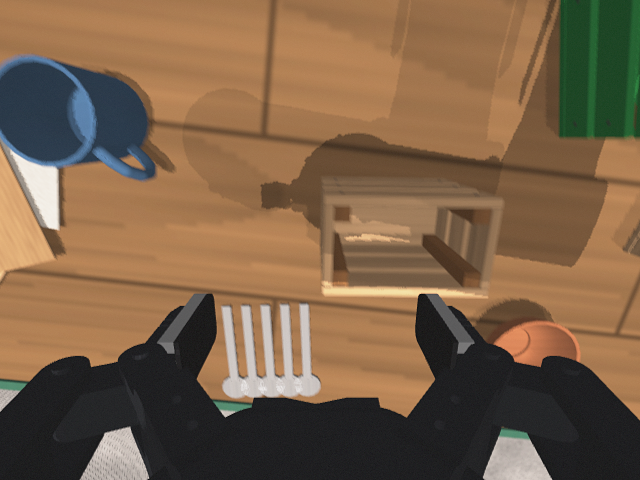

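View pics/t1.png

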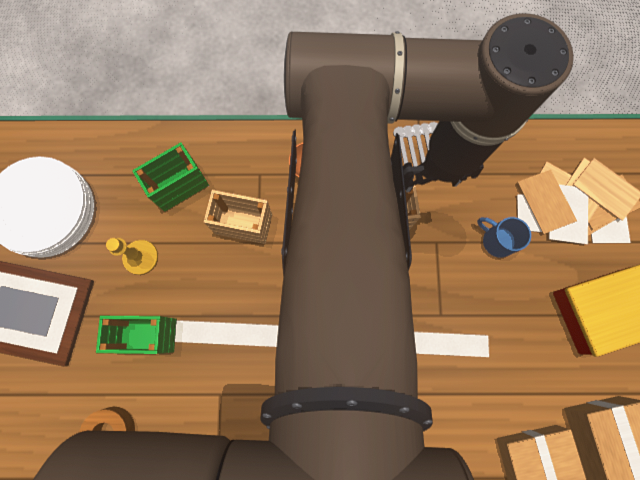

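```bash
python3 - <<'E'
from h import *
for p in [(324,293),(488,296),(500,200),(324,178)]: print(ray("wrist",*p,115).round(1))
E
```

```text
[ 689.1 -206.8  115. ]
[676.3 -83.6 115. ]
[603.9 -94.9 115. ]
[ 604.  -218.2  115. ]
```

>>> send_rows:
  commands:
    - [[-18,16,2],[0,0,0.007],-1]
    - [[-18,16,2],[0,0,0.007],-1]
    - [[-18,16,2],[0,0,0.007],-1]
    - [[-18,16,2],[0,0,0.007],-1]

```text
time_s: 2.0
eef_pos: [715.9, -142.8, 215.9]
orientation: [-0.003, -0.047, 0.999, 0.002]
wrist_force: [0.1, 0.1, 0.5]
gripper_width: 85.4
```

```bash
python3 plan.py 715 -147 103 95.2 4; python3 -c "
from h import *
snap('wrist','w2');snap('scene','s2')"
```

```text
t 2.0 at [ 715.9 -142.8  215.9] ydir 95.4 F [0.1 0.1 0.5] w 85.4
[[0.2, -1.2, 28.2], [0.001, -0.001, 0.001]]
[[0.2, -1.1, 28.2], [0.001, -0.001, 0.001]]
[[0.2, -1.1, 28.2], [0.001, -0.001, 0.001]]
[[0.3, -1.1, 28.2], [0.001, -0.001, 0.001]]
step 28.2 turn/row deg 0.1
```

View pics/s2.png

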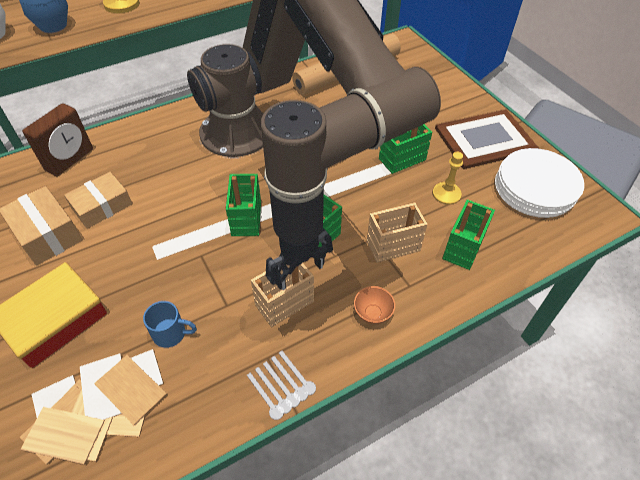

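View pics/w2.png

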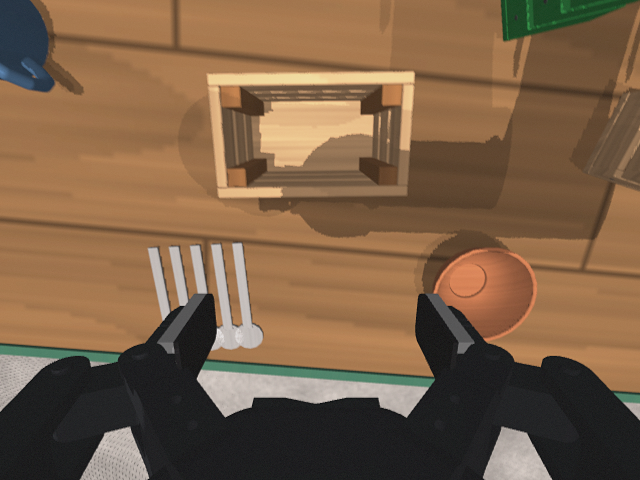

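>>> send_rows:
  commands:
    - [[0,-1,28],[0,0,0],-1]
    - [[0,-1,28],[0,0,0],-1]
    - [[0,-1,28],[0,0,0],-1]
    - [[0,-1,28],[0,0,0],-1]

```text
time_s: 2.6
eef_pos: [719.7, -144.2, 103.3]
orientation: [-0.0, -0.048, 0.999, 0.002]
wrist_force: [0.7, 0.5, -0.4]
gripper_width: 85.5
```

>>> send_rows:
  commands:
    - [[10,0,0],[0,0,0],-1]
    - [[10,0,0],[0,0,0],-1]
    - [[10,0,0],[0,0,0],-1]

```text
time_s: 2.98
eef_pos: [688.8, -147.4, 103.5]
orientation: [-0.0, -0.048, 0.999, 0.001]
wrist_force: [3.2, 0.4, 3.2]
gripper_width: 85.3
```

```bash
python3 -c "
from h import *
print(robot.sense()['eef_pos'])
snap('wrist','w3')
im=snap('scene','s3');cv2.imwrite('pics/s3c.png',cv2.resize(im[180:360,200:420],None,fx=3,fy=3))"
```

```text
[ 688.84226503 -147.38634343  103.46899231]
```

View pics/s3c.png

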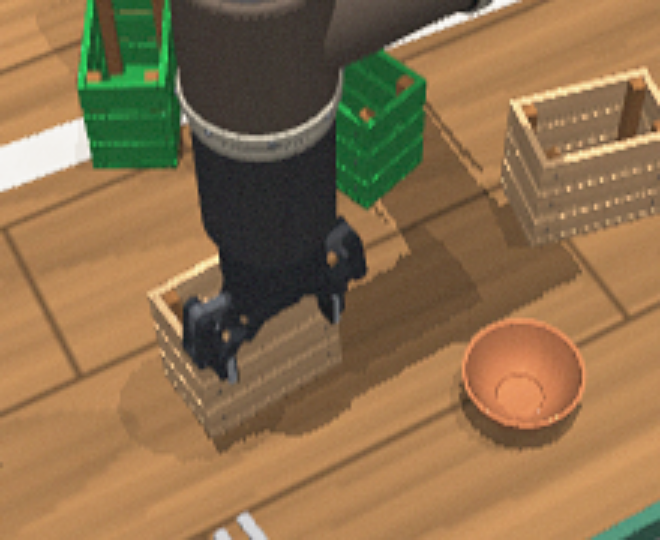

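View pics/w3.png

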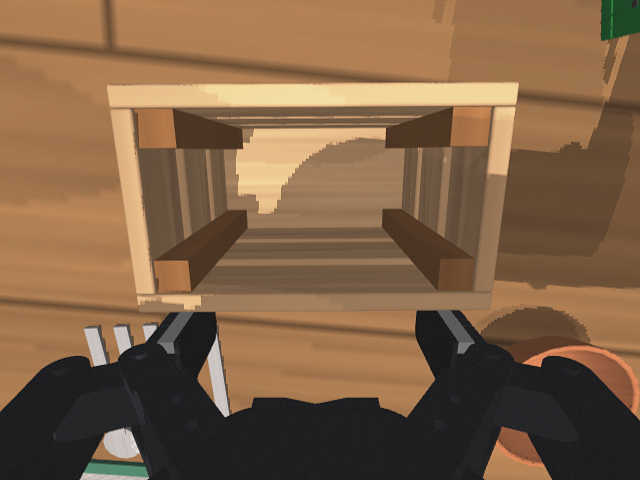

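>>> send_rows:
  commands:
    - [[10,0,0],[0,0,0],-1]
    - [[10,0,0],[0,0,0],-1]
    - [[10,0,0],[0,0,0],-1]

```text
time_s: 3.45
eef_pos: [659.2, -150.5, 106.8]
orientation: [0.003, -0.049, 0.999, 0.001]
wrist_force: [0.1, 0.2, 0.6]
gripper_width: 85.4
```

```bash
python3 -c "
from h import *
print(robot.sense()['eef_pos'])
snap('wrist','w4')
im=snap('scene','s4');cv2.imwrite('pics/s4c.png',cv2.resize(im[180:360,200:420],None,fx=3,fy=3))"
```

```text
[ 659.17760378 -150.48558429  106.81690114]
```

View pics/s4c.png

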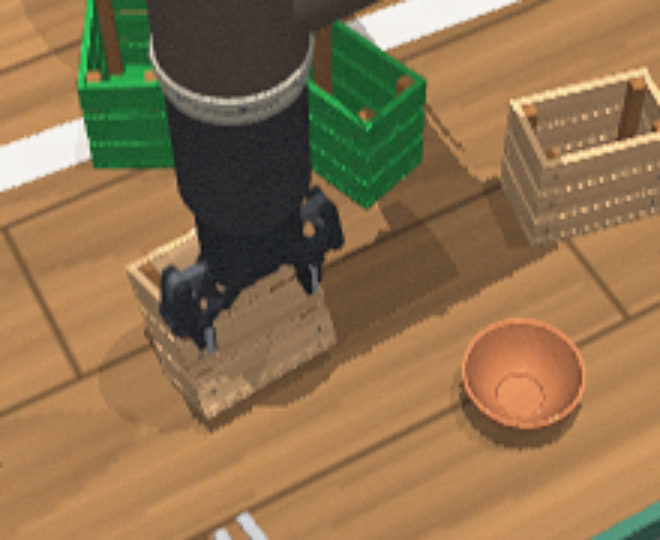

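View pics/w4.png

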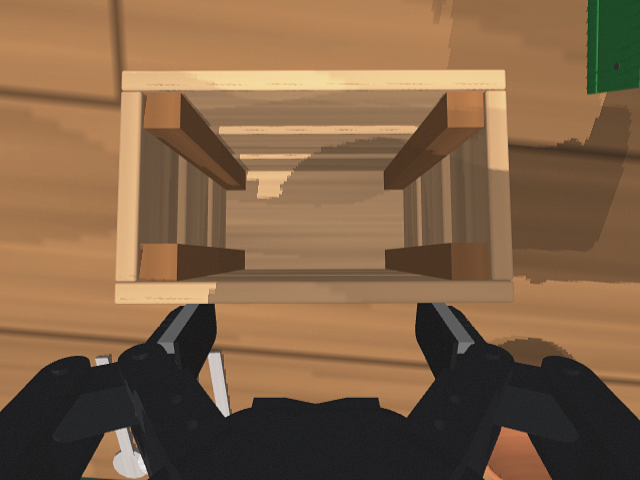

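Tilting as planned, about 0.2–0.3 rad. I'll keep pushing.

>>> send_rows:
  commands:
    - [[10,0,1],[0,0,0],-1]
    - [[10,0,1],[0,0,0],-1]
    - [[10,0,1],[0,0,0],-1]
    - [[8,0,1],[0,0,0],-1]

```text
time_s: 4.05
eef_pos: [629.3, -153.5, 111.0]
orientation: [0.013, -0.05, 0.999, -0.0]
wrist_force: [0.9, 2.0, 10.7]
gripper_width: 85.0
```

```bash
python3 -c "
from h import *
print(robot.sense()['eef_pos'])
im=snap('scene','s5');cv2.imwrite('pics/s5c.png',cv2.resize(im[180:360,200:420],None,fx=3,fy=3))"
```

```text
[ 629.30755119 -153.45381811  110.9656401 ]
```

View pics/s5c.png

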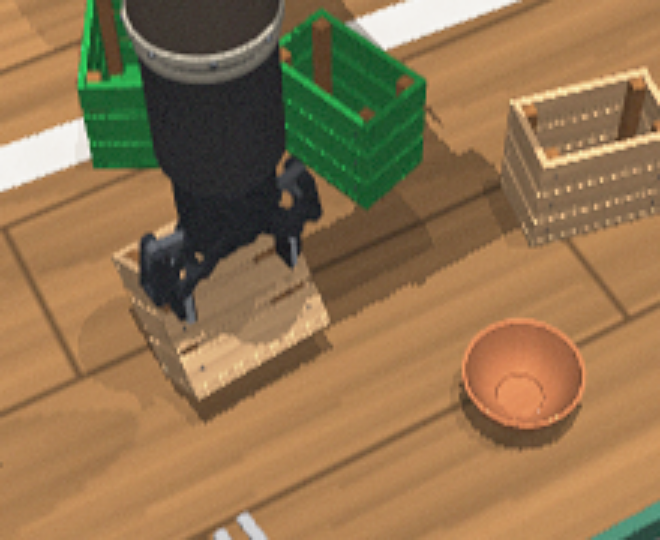

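Upward wrist force of 10.7 N means the rim is probably touching the finger linkage, so I'll raise a bit while pushing on.

>>> send_rows:
  commands:
    - [[0,0,-8],[0,0,0],-1]
    - [[6,0,-4],[0,0,0],-1]
    - [[10,0,0],[0,0,0],-1]

```text
time_s: 4.47
eef_pos: [609.5, -155.1, 121.9]
orientation: [0.011, -0.05, 0.999, 0.0]
wrist_force: [0.3, -0.6, -0.6]
gripper_width: 85.3
```

```bash
python3 -c "
from h import *
print(robot.sense()['wrist_force'])
snap('wrist','w6')
im=snap('scene','s6');cv2.imwrite('pics/s6c.png',cv2.resize(im[180:360,200:420],None,fx=3,fy=3))"
```

```text
[ 0.32125568 -0.64263044 -0.55855656]
```

View pics/s6c.png

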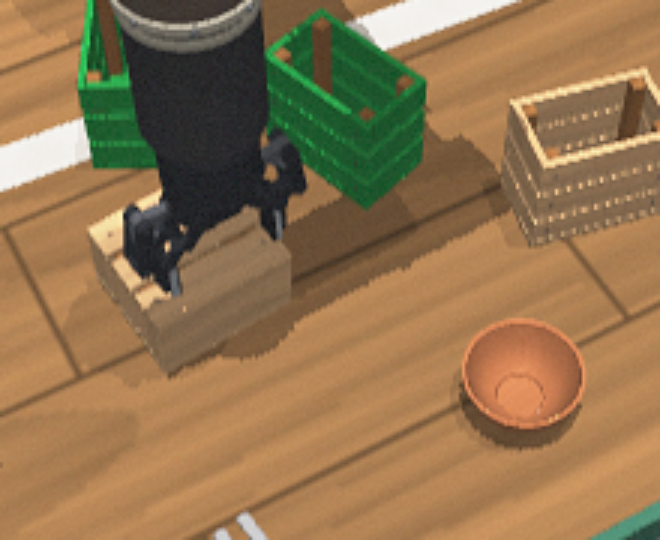

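View pics/w6.png

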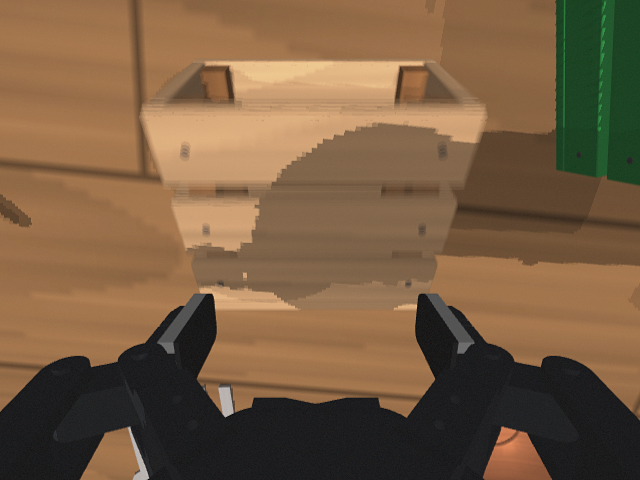

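>>> send_rows:
  commands:
    - [[0,0,-35],[0,0,0],-1]
    - [[0,0,-40],[0,0,0],-1]
    - [[-20,0,-20],[0,0,0],-1]

```text
time_s: 4.95
eef_pos: [623.5, -153.8, 216.2]
orientation: [0.007, -0.049, 0.999, 0.001]
wrist_force: [1.3, 0.4, -0.3]
gripper_width: 85.0
```

```bash
python3 plan.py 703 167 210 78.9 9
```

```text
t 4.95 at [ 623.5 -153.8  216.2] ydir 95.6 F [ 1.3  0.4 -0.3] w 85.0
[[-12.3, 34.6, 0.9], [0.0, 0.002, 0.032]]
[[-11.2, 35.0, 0.9], [0.0, 0.002, 0.032]]
[[-10.0, 35.3, 0.8], [0.0, 0.002, 0.032]]
[[-8.9, 35.6, 0.8], [0.0, 0.002, 0.032]]
[[-7.7, 35.9, 0.8], [0.0, 0.002, 0.032]]
[[-6.5, 36.1, 0.8], [0.0, 0.002, 0.032]]
[[-5.4, 36.3, 0.7], [0.0, 0.002, 0.032]]
[[-4.2, 36.5, 0.7], [0.0, 0.002, 0.032]]
[[-3.0, 36.6, 0.7], [0.0, 0.002, 0.032]]
step 36.7 turn/row deg 1.9
```

>>> send_rows:
  commands:
    - [[-12,35,1],[0,0.002,0.032],-1]
    - [[-11,35,1],[0,0.002,0.032],-1]
    - [[-10,35,1],[0,0.002,0.032],-1]
    - [[-9,36,1],[0,0.002,0.032],-1]
    - [[-8,36,1],[0,0.002,0.032],-1]
    - [[-7,36,1],[0,0.002,0.032],-1]
    - [[-5,36,1],[0,0.002,0.032],-1]
    - [[-4,36,1],[0,0.002,0.032],-1]
    - [[-3,37,0],[0,0.002,0.032],-1]

```text
time_s: 6.08
eef_pos: [705.4, 172.8, 206.2]
orientation: [-0.004, 0.102, 0.995, -0.0]
wrist_force: [1.2, -0.1, 0.3]
gripper_width: 85.3
```

```bash
python3 plan.py 703 167 115 78.9 4; python3 -c "
from h import *
snap('wrist','w7')
im=snap('scene','s7');cv2.imwrite('pics/s7c.png',cv2.resize(im[180:360,200:420],None,fx=3,fy=3))"
```

```text
t 6.08 at [705.4 172.8 206.2] ydir 78.3 F [ 1.2 -0.1  0.3] w 85.3
[[0.1, -1.5, 22.8], [-0.0, -0.002, -0.003]]
[[0.2, -1.5, 22.8], [-0.0, -0.002, -0.003]]
[[0.2, -1.5, 22.8], [-0.0, -0.002, -0.003]]
[[0.3, -1.5, 22.8], [-0.0, -0.002, -0.003]]
step 22.8 turn/row deg 0.2
```

View pics/s7c.png

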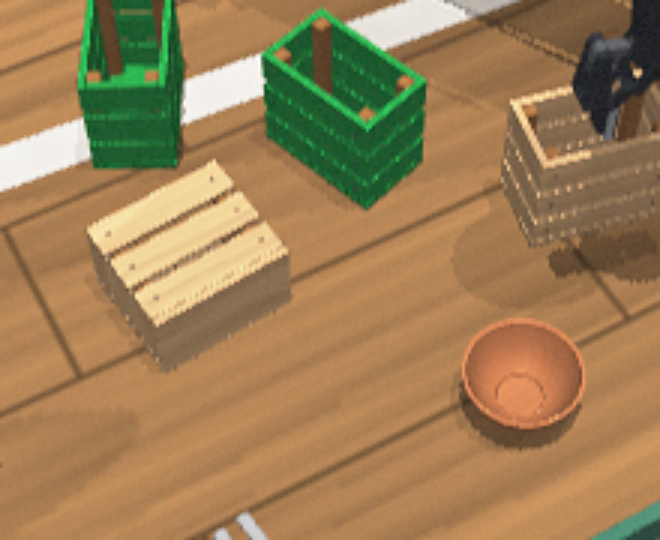

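View pics/w7.png

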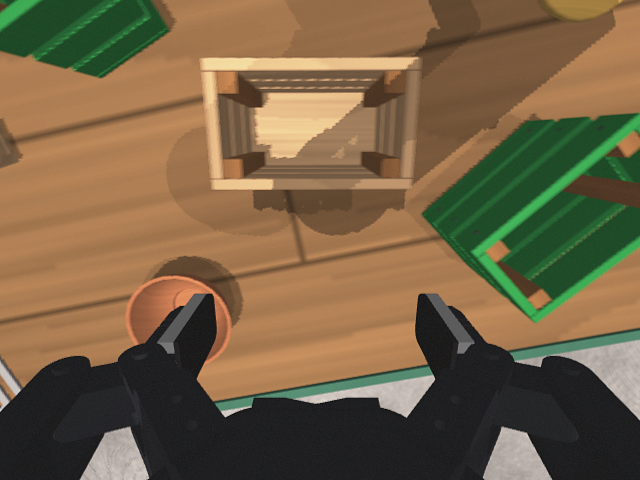

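The right crate's underside is bare pine, so the left one should be marked. First I'll check that the green neighbour (upper left) is clear of the left finger.

```bash
python3 - <<'E'
from h import *
for p in [(480,252),(535,320),(632,115)]: print("wrist rim115",p,ray("wrist",*p,115).round(0))
print("base", ray("wrist",424,213,0).round(0))
for p in [(206,58),(420,58),(411,190),(211,190)]: print("pine rim",ray("wrist",*p,115).round(0))
im=cv2.imread("pics/top0.png")
cv2.imwrite("pics/c2.png",cv2.resize(im[130:250,110:290],None,fx=4,fy=4))
E
```

```text
wrist rim115 (480, 252) [729. 280. 115.]
wrist rim115 (535, 320) [787. 315. 115.]
wrist rim115 (632, 115) [660. 374. 115.]
base [727. 278.   0.]
pine rim [580. 136. 115.]
pine rim [605. 255. 115.]
pine rim [679. 241. 115.]
pine rim [653. 117. 115.]
```

View pics/c2.png

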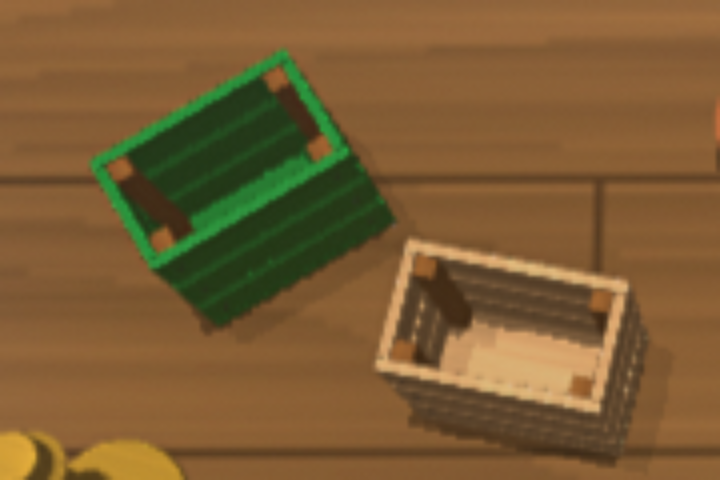

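>>> send_rows:
  commands:
    - [[0,0,23],[0,0,0],-1]
    - [[0,0,23],[0,0,0],-1]
    - [[0,0,23],[0,0,0],-1]
    - [[0,0,23],[0,0,0],-1]

```text
time_s: 6.68
eef_pos: [704.8, 174.5, 110.8]
orientation: [-0.004, 0.1, 0.995, -0.0]
wrist_force: [0.1, -0.2, 0.2]
gripper_width: 85.6
```

>>> send_rows:
  commands:
    - [[10,0,0],[0,0,0],-1]
    - [[10,0,0],[0,0,0],-1]
    - [[10,0,0],[0,0,0],-1]
    - [[10,0,0],[0,0,0],-1]

```text
time_s: 7.18
eef_pos: [663.6, 181.7, 111.9]
orientation: [-0.004, 0.1, 0.995, -0.0]
wrist_force: [1.2, -0.2, 1.9]
gripper_width: 85.7
```

>>> send_rows:
  commands:
    - [[10,0,0],[0,0,0],-1]
    - [[10,0,0],[0,0,0],-1]
    - [[10,0,-1],[0,0,0],-1]

```text
time_s: 7.55
eef_pos: [632.6, 188.6, 115.1]
orientation: [-0.002, 0.099, 0.995, 0.001]
wrist_force: [1.1, -1.0, 0.8]
gripper_width: 85.3
```

```bash
python3 -c "
from h import *
snap('wrist','w8')
im=snap('scene','s8');cv2.imwrite('pics/s8c.png',cv2.resize(im[130:310,320:540],None,fx=3,fy=3))"
```

```text
(no output)
```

View pics/s8c.png

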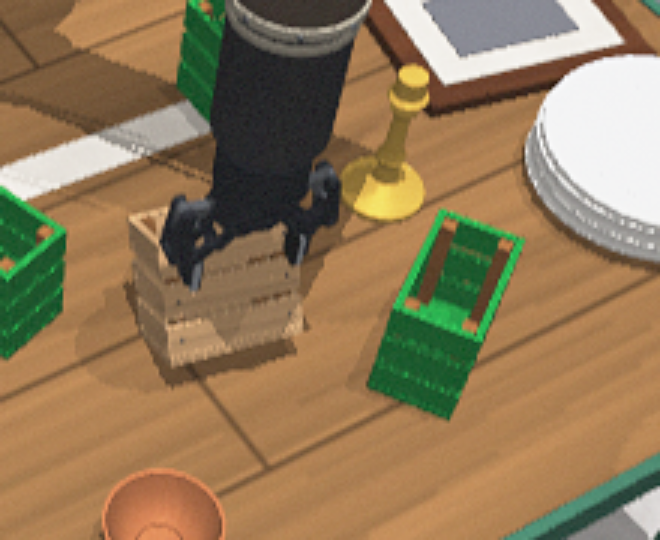

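View pics/w8.png

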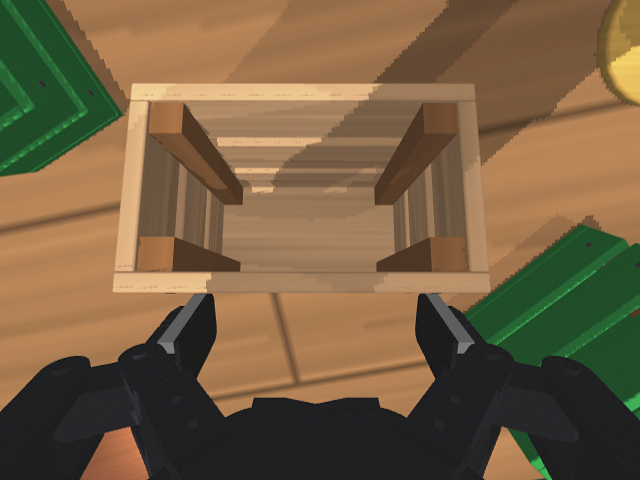

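>>> send_rows:
  commands:
    - [[10,0,-3],[0,0,0],-1]
    - [[10,0,-3],[0,0,0],-1]
    - [[10,0,-3],[0,0,0],-1]

```text
time_s: 8.02
eef_pos: [600.6, 194.5, 123.6]
orientation: [-0.004, 0.1, 0.995, -0.0]
wrist_force: [0.0, 0.7, -0.5]
gripper_width: 85.5
```

```bash
python3 -c "
from h import *
im=snap('scene','s9');cv2.imwrite('pics/s9c.png',cv2.resize(im[130:310,320:540],None,fx=3,fy=3))"
```

```text
(no output)
```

View pics/s9c.png

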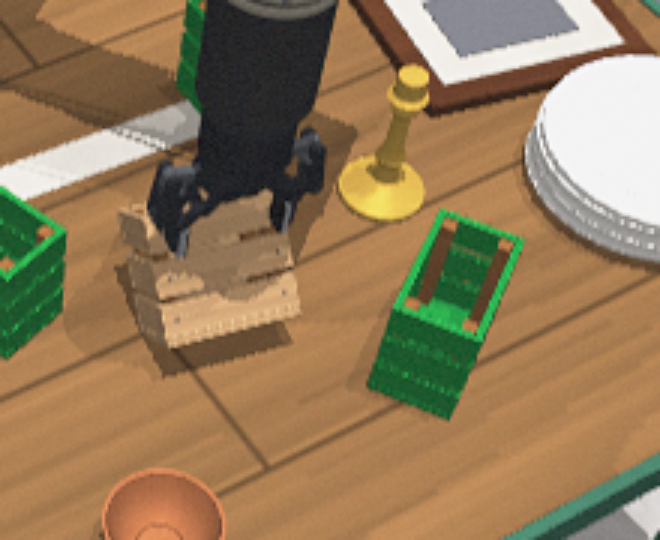

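>>> send_rows:
  commands:
    - [[8,0,-1],[0,0,0],-1]
    - [[8,0,-1],[0,0,0],-1]
    - [[0,0,0],[0,0,0],-1]
    - [[0,0,-2],[0,0,0],-1]

```text
time_s: 8.57
eef_pos: [582.7, 198.3, 128.7]
orientation: [-0.004, 0.099, 0.995, 0.0]
wrist_force: [0.3, -0.1, 0.4]
gripper_width: 85.5
```

```bash
python3 -c "
from h import *
im=snap('scene','s10');cv2.imwrite('pics/s10c.png',cv2.resize(im[130:310,320:540],None,fx=3,fy=3))"
```

```text
(no output)
```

View pics/s10c.png

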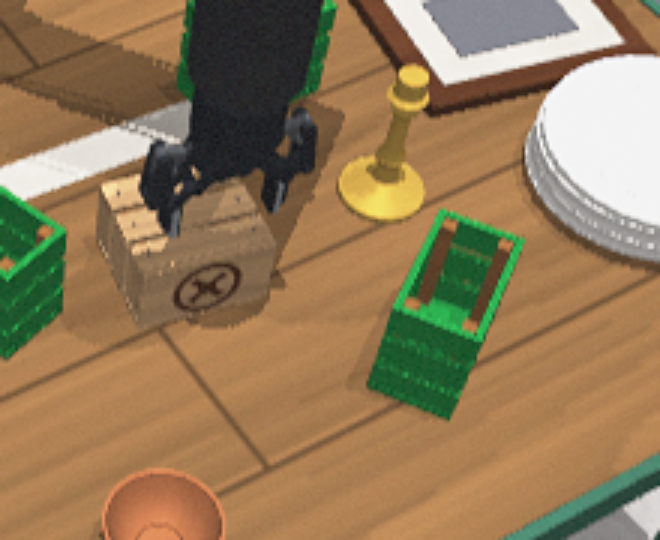

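The left crate carries the mark: ring and cross at scene crop (207,287), i.e. (389,226). I'll back off and measure how it lies.

>>> send_rows:
  commands:
    - [[0,0,-40],[0,0,0],-1]
    - [[-10,0,-40],[0,0,0],-1]
    - [[-40,0,0],[0,0,0],-1]
    - [[-35,0,0],[0,0,0],-1]

```text
time_s: 9.12
eef_pos: [668.2, 181.5, 212.1]
orientation: [-0.003, 0.098, 0.995, 0.0]
wrist_force: [-0.1, 0.7, -0.4]
gripper_width: 85.7
```

```bash
python3 -c "
from h import *
im=snap('top','t11');cv2.imwrite('pics/t11c.png',cv2.resize(im[190:370,160:360],None,fx=3,fy=3)); snap('wrist','w11')
im=snap('scene','s11');cv2.imwrite('pics/s11c.png',cv2.resize(im[130:310,320:540],None,fx=3,fy=3))
print(robot.sense()['eef_pos'])"
```

```text
[668.12569418 180.8921886  210.61597592]
```

View pics/w11.png

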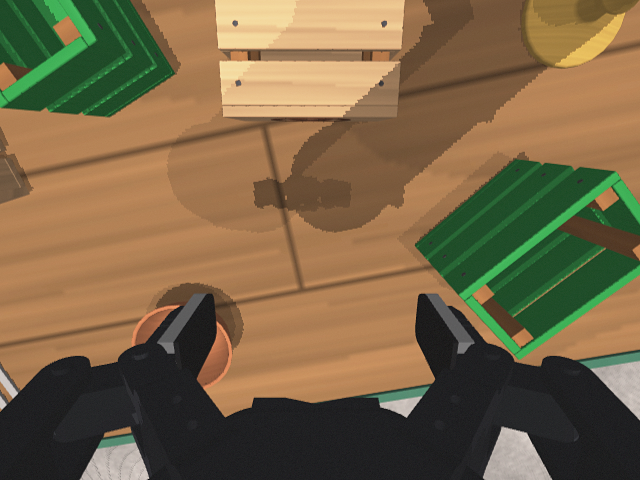

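View pics/t11c.png

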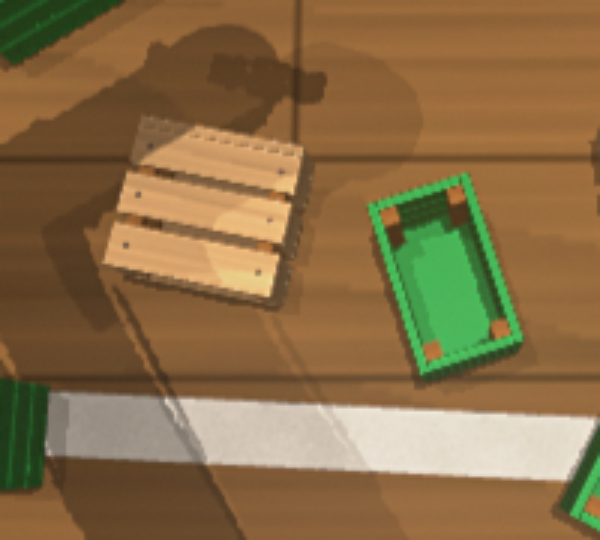

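View pics/s11c.png

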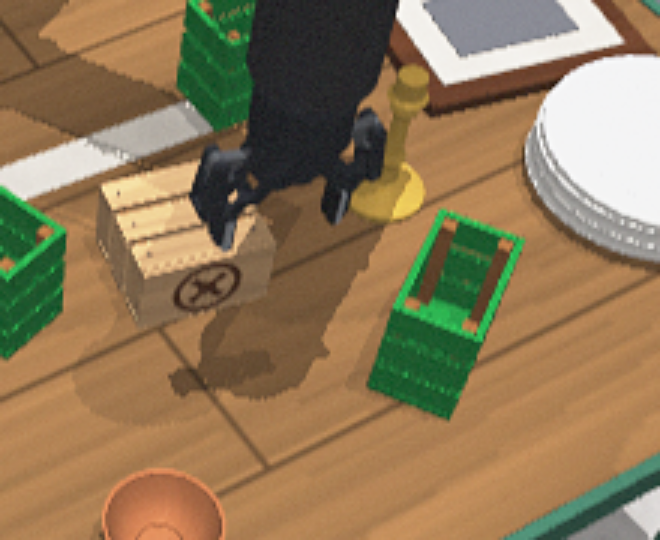

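```bash
cat > m2.py <<'E'
from h import *
import sys,ast
P,off,f=ast.literal_eval(sys.argv[1]),ast.literal_eval(sys.argv[2]),float(sys.argv[3])
C=cal("top")
W=np.array([ray("top",(u+.5)/f-.5+off[0],(v+.5)/f-.5+off[1],76,C)[:2] for u,v in P])
n=np.linalg.norm
print(W.round(0).tolist(),"wid",n(W[0]-W[1]).round(),n(W[2]-W[3]).round(),"len",n(W[0]-W[3]).round(),n(W[1]-W[2]).round())
y=W[0]+W[3]-W[1]-W[2]; print("yaw(y axis deg)",np.degrees(np.arctan2(y[1],y[0])).round(1))
for nm,w in (("NL",W[3]),("NR",W[2])): print(nm,w.round(),"ahead of tape centre",(w[0]-(353.8+.0473*w[1])).round(1))
print("base mid",((W[0]+W[1])/2).round(1),"rim mid",((W[2]+W[3])/2).round(1))
E
python3 m2.py "[(140,117),(304,148),(275,298),(104,264)]" "(160,190)" 3
python3 - <<'E'
from h import *
im=cv2.imread("pics/t11.png");C=cal("top")
hsv=cv2.cvtColor(im,cv2.COLOR_BGR2HSV)
for u in (185,200,215,230,250,270,290,310,330,345):
    m=np.where((hsv[290:380,u,1]<70)&(hsv[290:380,u,2]>90))[0]+290
    a,b=m.min()-.5,m.max()+.5; A,B=ray("top",u,a,0,C),ray("top",u,b,0,C); print(u,A[:2].round(),B[:2].round(),(A+B)[:2].round(1)/2, "fit",round(353.8+.0473*A[1],1))
E
```

```text
[[598.0, 254.0], [573.0, 130.0], [461.0, 149.0], [487.0, 275.0]] wid 126.0 129.0 len 113.0 114.0
yaw(y axis deg) 78.8
NL [487. 275.] ahead of tape centre 119.9
NR [461. 149.] ahead of tape centre 100.6
base mid [585.5 191.9] rim mid [474.1 211.7]
185 [397. 311.] [349. 309.] [373.05 310.1 ] fit 368.5
200 [394. 276.] [347. 274.] [370.7 275.3] fit 366.9
215 [394. 242.] [345. 239.] [369.5  240.55] fit 365.2
230 [392. 207.] [342. 205.] [367.15 205.8 ] fit 363.6
250 [390. 160.] [340. 159.] [364.75 159.55] fit 361.4
270 [387. 114.] [338. 113.] [362.4 113.4] fit 359.2
290 [385.  67.] [335.  67.] [360.    67.25] fit 357.0
310 [382.  21.] [335.  21.] [358.75  21.15] fit 354.8
330 [380. -25.] [333. -25.] [356.4 -24.9] fit 352.6
345 [378. -60.] [330. -59.] [354.05 -59.4 ] fit 351.0
```

```bash
python3 plan.py 630 183 58 78.8 5
```

```text
t 9.28 at [668.1 180.9 210.6] ydir 78.6 F [-0.5 -0.5 -0.6] w 85.4
[[7.3, -1.1, 30.6], [-0.0, -0.001, -0.001]]
[[7.4, -1.1, 30.6], [-0.0, -0.001, -0.001]]
[[7.4, -1.1, 30.6], [-0.0, -0.001, -0.001]]
[[7.5, -1.1, 30.5], [-0.0, -0.001, -0.001]]
[[7.5, -1.1, 30.5], [-0.0, -0.001, -0.001]]
step 31.5 turn/row deg 0.1
```

>>> send_rows:
  commands:
    - [[4,-1,31],[0,0,0],-1]
    - [[5,-1,31],[0,0,0],-1]
    - [[6,-1,31],[0,0,0],-1]
    - [[10,-1,30],[0,0,0],-1]
    - [[13,-1,29],[0,0,0],-1]

```text
time_s: 9.9
eef_pos: [627.0, 184.2, 57.1]
orientation: [-0.002, 0.1, 0.995, 0.001]
wrist_force: [-0.3, 0.4, -1.3]
gripper_width: 85.1
```

```bash
python3 plan.py 601 189 58 78.8 3;python3 -c "
from h import *
snap('wrist','w12')"
```

```text
t 9.9 at [627.  184.2  57.1] ydir 78.6 F [-0.3  0.4 -1.3] w 85.1
[[8.8, -0.2, -0.3], [0.001, -0.001, -0.001]]
[[8.8, -0.1, -0.3], [0.001, -0.001, -0.001]]
[[8.8, -0.1, -0.3], [0.001, -0.001, -0.001]]
step 8.8 turn/row deg 0.1
```

View pics/w12.png

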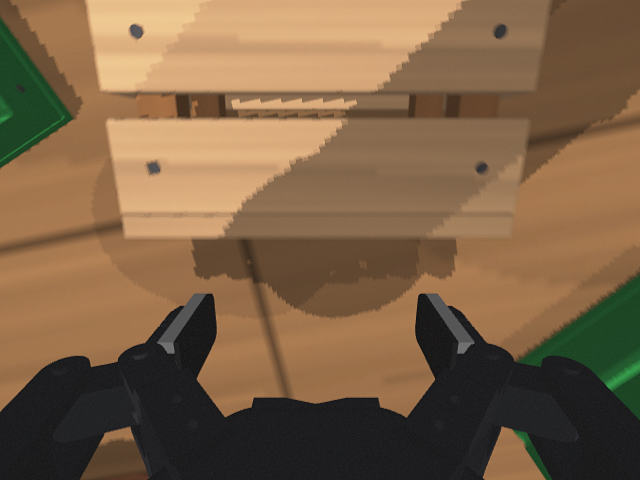

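>>> send_rows:
  commands:
    - [[9,0,0],[0,0,0],-1]
    - [[9,0,0],[0,0,0],-1]
    - [[9,0,0],[0,0,0],-1]
    - [[9,0,0],[0,0,-0.015],-1]
    - [[9,0,0],[0,0,-0.015],-1]

```text
time_s: 10.58
eef_pos: [578.2, 193.9, 57.1]
orientation: [-0.003, 0.084, 0.996, 0.001]
wrist_force: [1.2, -0.2, -1.5]
gripper_width: 85.2
```

```bash
python3 plan.py 515 200 58 86 6;python3 -c "
from h import *
snap('wrist','w13')"
```

```text
t 10.57 at [578.2 193.9  57.1] ydir 80.4 F [ 1.2 -0.2 -1.5] w 85.2
[[10.6, -0.8, -0.1], [0.0, -0.001, -0.016]]
[[10.6, -0.6, -0.1], [0.0, -0.001, -0.016]]
[[10.6, -0.4, -0.1], [0.0, -0.001, -0.016]]
[[10.6, -0.2, -0.1], [0.0, -0.001, -0.016]]
[[10.6, -0.1, -0.1], [0.0, -0.001, -0.016]]
[[10.6, 0.1, -0.1], [0.0, -0.001, -0.016]]
step 10.6 turn/row deg 0.9
```

View pics/w13.png

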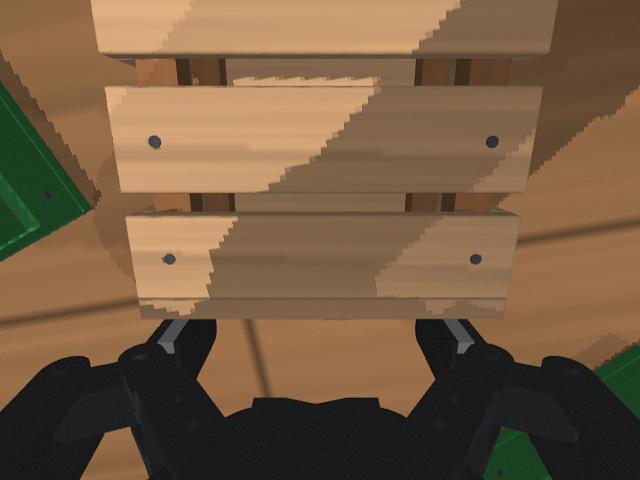

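>>> send_rows:
  commands:
    - [[11,0,0],[0,0,-0.016],-1]
    - [[11,0,0],[0,0,-0.016],-1]
    - [[11,0,0],[0,0,-0.016],-1]
    - [[11,0,0],[0,0,-0.016],-1]
    - [[11,0,0],[0,0,-0.016],-1]

```text
time_s: 11.25
eef_pos: [519.3, 201.6, 57.4]
orientation: [-0.003, 0.041, 0.999, 0.001]
wrist_force: [0.4, -0.2, -0.3]
gripper_width: 85.6
```

```bash
python3 plan.py 515 200 58 87 2;python3 -c "
from h import *
snap('wrist','w14')
im=snap('top','t14');cv2.imwrite('pics/t14c.png',cv2.resize(im[190:370,160:360],None,fx=3,fy=3))"
```

```text
t 11.25 at [519.3 201.6  57.4] ydir 85.3 F [ 0.4 -0.2 -0.3] w 85.6
[[2.1, -1.0, -0.3], [0.001, -0.003, -0.015]]
[[2.1, -0.9, -0.3], [0.001, -0.003, -0.015]]
step 2.3 turn/row deg 0.9
```

View pics/t14c.png

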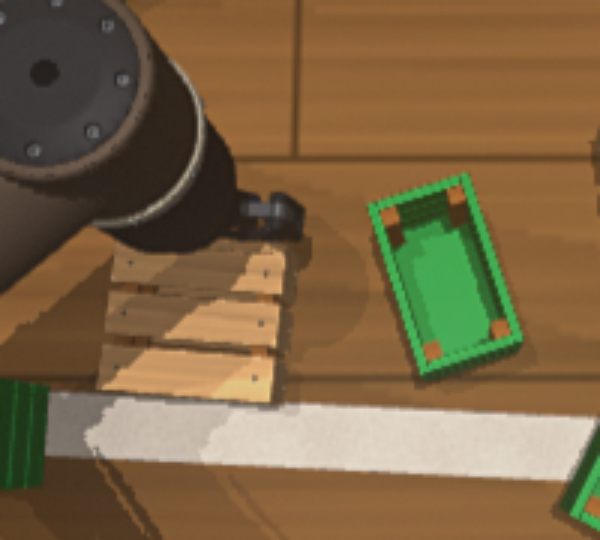

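View pics/w14.png

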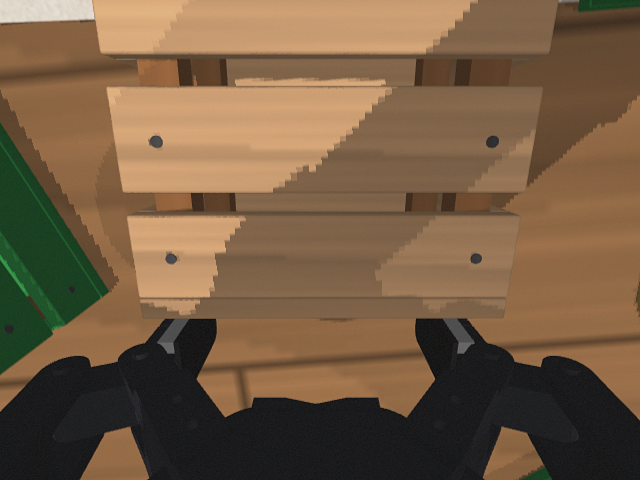

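```bash
sed -i 's/(353.8+.0473\*w\[1\])/(357.2+.0505*w[1])/' m2.py; python3 m2.py "[(116,250),(287,245),(273,404),(98,388)]" "(160,190)" 3
```

```text
[[497.0, 267.0], [500.0, 141.0], [385.0, 148.0], [397.0, 274.0]] wid 126.0 127.0 len 100.0 115.0
yaw(y axis deg) 88.1
NL [397. 274.] ahead of tape centre 26.0
NR [385. 148.] ahead of tape centre 20.7
base mid [498.7 203.7] rim mid [391.2 211.1]
```

>>> send_rows:
  commands:
    - [[11,0,0],[0,0,-0.018],-1]
    - [[11,0,0],[0,0,-0.018],-1]
    - [[0,0,0],[0,0,0],-1]

```text
time_s: 11.72
eef_pos: [495.6, 203.3, 57.9]
orientation: [-0.003, 0.022, 1.0, 0.001]
wrist_force: [0.3, 0.0, 0.3]
gripper_width: 85.5
```

```bash
python3 plan.py 515 200 58 87 2;python3 -c "
from h import *
im=snap('top','t15');cv2.imwrite('pics/t15c.png',cv2.resize(im[190:370,160:360],None,fx=3,fy=3))"
```

```text
t 11.72 at [495.6 203.3  57.9] ydir 87.5 F [0.3 0.  0.3] w 85.5
[[-9.7, -1.2, -0.1], [0.001, -0.003, 0.005]]
[[-9.7, -1.2, -0.1], [0.001, -0.003, 0.005]]
step 9.8 turn/row deg 0.3
```

View pics/t15c.png

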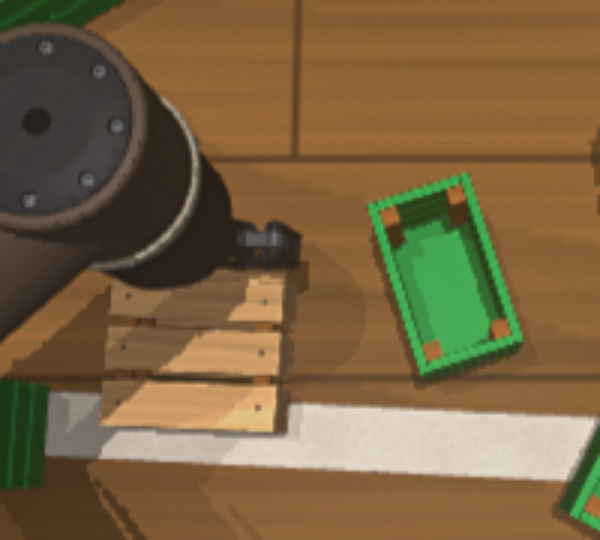

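Back straight off, lift clear and check.

>>> send_rows:
  commands:
    - [[-20,0,0],[0,0,0],-1]
    - [[-25,0,0],[0,0,0],-1]
    - [[-5,0,-40],[0,0,0],-1]
    - [[0,0,-50],[0,0,0],-1]
    - [[-30,0,-50],[0,0,0],-1]
    - [[-30,-20,0],[0,0,0],-1]

```text
time_s: 12.52
eef_pos: [607.8, 178.0, 200.6]
orientation: [-0.004, 0.021, 1.0, -0.0]
wrist_force: [-0.1, 1.2, 0.0]
gripper_width: 85.6
```

```bash
python3 -c "
from h import *
im=snap('top','t16');cv2.imwrite('pics/t16c.png',cv2.resize(im[230:370,160:310],None,fx=5,fy=5,interpolation=cv2.INTER_CUBIC)[:600]); snap('wrist','w16'); snap('scene','s16')"
```

```text
(no output)
```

View pics/t16c.png

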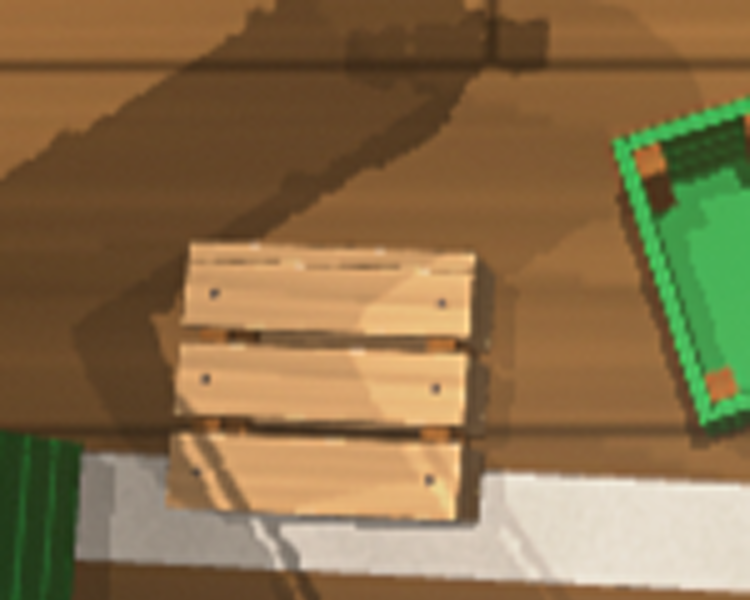

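View pics/s16.png

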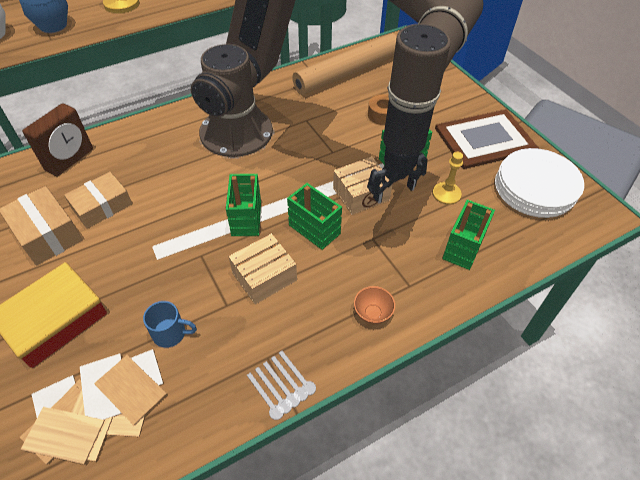

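View pics/t16.png

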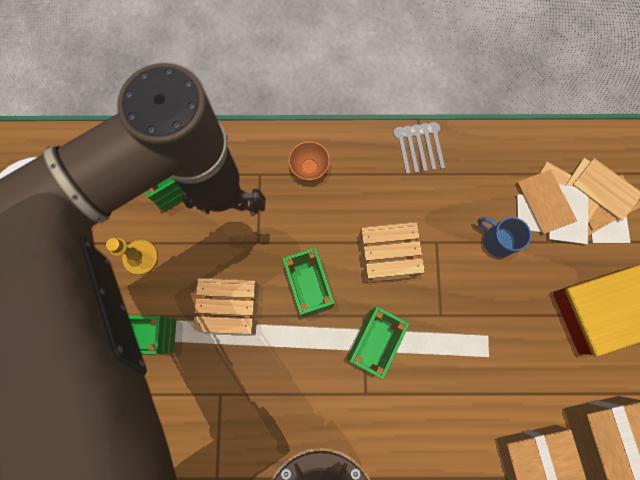

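```bash
python3 m2.py "[(190,243),(477,255),(459,521),(166,507)]" "(160,230)" 5
python3 - <<'E'
from h import *
# cross-check on the table: right lower near corner visible at crop (478,524)
for p in [(478,524),(475,522)]: print("lower NR",ray("top",(p[0]+.5)/5-.5+160,(p[1]+.5)/5-.5+230,0).round(0))
E
```

```text
[[486.0, 268.0], [480.0, 141.0], [365.0, 146.0], [372.0, 272.0]] wid 127.0 126.0 len 114.0 115.0
yaw(y axis deg) 87.3
NL [372. 272.] ahead of tape centre 0.7
NR [365. 146.] ahead of tape centre 0.8
base mid [482.7 204.3] rim mid [368.5 208.9]
lower NR [365. 148.   0.]
lower NR [366. 149.   0.]
```

Both corners of the mouth edge measure within 1 mm of the tape's centre line, against a half-width of 24 mm. The direct view of the lower corner agrees. The arm is clear, so I'm handing in.

```bash
python3 -c "
from h import *
print(robot.sense()['wrist_force'], robot.job_done())"
```

```text
the job is handed in; nothing more can be done
[-0.49228788  0.06681793  0.37353341] None
```

I tipped both crates towards the robot with the fingertips. The right crate's base is bare pine; the left crate's base carries the ring-and-cross mark. I pushed the left one 106 mm, turning it about 8° to line it up with the tape. The right one was left where it fell.

- **Placing:** in the last top view, both corners of the marked crate's mouth edge are about 1 mm from the tape's centre line (the tape is ±24 mm). A direct look at the visible lower corner on the table agreed to about 1 mm.
- **Rest of the scene:** in the last pictures the candlestick, mug, bowl and green crates stood where they began, and the arm was clear of everything. It took about 12.7 s.
- **Unplanned contact:** while the right crate was tipping, the wrist showed about 11 N upwards, probably its rim touching the finger linkage. I raised the tool a little and it went over normally. Nothing else disagreed.

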